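# Dispense two ink sticks from the pin-locked slide-gate box

### The job

The gate of the ink-stick dispenser is locked by a yellow spring pin. Pull the pin up, turn it into its rest notch and let go so that it stays up by itself; then draw the gate out by its red tab just far enough that exactly two of the four ink sticks drop into the tray. Push the gate fully shut again, leaving the pin parked in its notch, the other two sticks in the box, and the mug, ink bottle and inkstone where they stand.

Things in the scene. Friction and masses are not known exactly. Their poses are not given: they have to be found in the camera images.
- dispenser: wooden ink-stick dispenser fixed to the table: base 160 (x) by 230 mm (y), four posts, red catch tray below, open-topped box of four compartments above, and towards -y a pin bracket and the tongue and red tab of a slide gate. Origin on the table, z up. All 'frame D' coordinates in this list are in mm in this body's frame. Gate top at D z = 100
- box_top (a point): centre of the box's open top, D (0, 50, 138). Box: D x -73 to 73, y -20 to 122, z 101 to 138. Compartments centred at D y = 98, 66, 34, 2, each open 28 mm in y, 100 mm in x, with 4 mm walls between. No floor: the gate is their floor
- collar (a point): centre of the top of the castellated brass collar round the pin, D (0, -45, 143); radius 24 mm, on a steel bracket D x -30 to 30, y -73 to -14, top z 122. The pin's cross bar sits in two deep slots (along D x) when the pin is in; shallow rest notches lie 60 degrees to either side of the slots
- plunger: the spring pin: steel shaft, thin cross bar in the collar, yellow wing handle on top 64 mm long (own x), 12 mm thick (own y), 24 mm high. Origin at the wing's centre on the pin axis, D (0, -45, 168) with the pin in; wing then along D x, 13 mm free between wing and collar top. The shaft passes through a hole in the gate and locks it. 90 g
- pin_lift (a joint): lift of the pin in m: 0 fully in (gate locked), at most 0.028. A spring pushes it in: 3.5 N at 0, 8 N at 0.018, 9.5 N at 0.024, plus its weight. Below 0.020 the cross bar cannot pass from the slot over the lands to a notch; resting in a notch it reads 0.016, the shaft then clear of the gate
- pin_turn (a joint): turn of the pin in rad about vertical, positive anticlockwise from above: 0 with the pin in; rest notches at +1.047 and -1.047 (either will do, +-0.1 of play); stops at +-1.16. Turns freely when lifted above 0.020
- gate (a joint): opening of the gate in m: 0 shut (hard stop), grows towards D -y, at most 0.125; stays where left, takes 3 N plus a little with speed. Its edge is at D y = 116 - opening (mm) and uncovers compartment y = 98 first. A stick drops at the latest when its compartment is wholly uncovered: opening 0.032 first, 0.064 second. The third stick can drop from 0.077 on
- gate_tab (a point): centre of the top edge of the gate's upright red tab: 60 mm wide (D x), 8 mm thick (D y), D z 95 to 165. The point is at D (0, -145 - opening, 165). Between tab and pin bracket is a free gap of 68 mm when shut, above the 50 mm wide gate tongue (top D z 100). It can be hooked, pushed or pinched from above
- tray (a point): centre of the catch tray's floor below the compartments, D (0, 51, 10); inner size 114 x 126 mm, rim 10 mm high, open to the sides below the gate
- stick1: black square ink stick with two gilt bands, 90 x 18 x 14 mm, 45 g, loose; origin at the centre of its underside, x along its length. It starts lying flat on the closed gate (origin 100 mm above the table) in the dispenser's compartment at dispenser y = 98 mm. First to drop
- stick2: black square ink stick with two gilt bands, 90 x 18 x 14 mm, 45 g, loose; origin at the centre of its underside, x along its length. It starts lying flat on the closed gate (origin 100 mm above the table) in the dispenser's compartment at dispenser y = 66 mm. Second to drop
- stick3: black square ink stick with two gilt bands, 90 x 18 x 14 mm, 45 g, loose; origin at the centre of its underside, x along its length. It starts lying flat on the closed gate (origin 100 mm above the table) in the dispenser's compartment at dispenser y = 34 mm. Must stay in the box
- stick4: black square ink stick with two gilt bands, 90 x 18 x 14 mm, 45 g, loose; origin at the centre of its underside, x along its length. It starts lying flat on the closed gate (origin 100 mm above the table) in the dispenser's compartment at dispenser y = 2 mm. Must stay in the box
- mug: bystander: white ceramic mug, 80 mm wide, 90 mm high, with a handle, loose, near the dispenser; origin at the centre of its underside
- ink_bottle: bystander: black ink bottle with red cap, 54 mm wide, 135 mm high, loose; origin at the centre of its underside
- inkstone: bystander: dark square inkstone, 75 x 75 x 18 mm, loose; origin at the centre of its underside
There are look-alikes about, which are no part of the job. What is shaped like the stick3 but blue or purple is not meant. What is shaped like the stick1 but brown or pink is not meant.

How it is judged (in metres and radians):
On the way, in this order (a step that is already met when the one before it is completed fails the run):
1. the pin is parked up in a rest notch and stays there untouched, gate still shut (value of joint pin_lift between 0.012 and 0.0185 m and (value of joint pin_turn above 0.85 rad or value of joint pin_turn below -0.85 rad) and contact force between the fingers and plunger below 0.3 N and value of joint gate below 0.006 m), for 0.3 s.
2. with the pin parked, the gate is drawn partway and two sticks have dropped into the tray (value of joint pin_lift between 0.012 and 0.0185 m and (value of joint pin_turn above 0.85 rad or value of joint pin_turn below -0.85 rad) and value of joint gate above 0.04 m and z of each of stick1, stick2 in the frame of dispenser below 0.055 m and horizontal distance between each of stick1, stick2 and tray below 0.07 m and z of each of stick3, stick4 in the frame of dispenser above 0.095 m), for 0.2 s.
At the end, for the whole second after the job is handed in: The pin rests in a rest notch (lift 12 to 18.5 mm, turned at least 0.85 rad either way), the gate is shut to within 4 mm, the first two sticks lie at rest in the tray, and the other two lie at rest in their compartments on the gate (value of joint pin_lift between 0.012 and 0.0185 m and (value of joint pin_turn above 0.85 rad or value of joint pin_turn below -0.85 rad) and value of joint gate below 0.004 m and z of each of stick1, stick2 in the frame of dispenser below 0.055 m and horizontal distance between each of stick1, stick2 and tray below 0.07 m and z of stick3 in the frame of dispenser between 0.095 and 0.112 m and y of stick3 in the frame of dispenser between 0.022 and 0.046 m and z of stick4 in the frame of dispenser between 0.095 and 0.112 m and y of stick4 in the frame of dispenser between -0.01 and 0.014 m and linear speed of each of stick1, stick2, stick3, stick4 below 0.03 m/s); the robot touches nothing.
It fails at once if the mug is pushed more than 30 mm or tipped over (distance of mug from where it was at the start of the episode above 0.03 m or angle between mug's own z axis and vertical above 0.5 rad).
It fails at once if the ink bottle is pushed more than 30 mm or tipped over (distance of ink_bottle from where it was at the start of the episode above 0.03 m or angle between ink_bottle's own z axis and vertical above 0.5 rad).
It fails at once if the inkstone is pushed more than 30 mm or tipped over (distance of inkstone from where it was at the start of the episode above 0.03 m or angle between inkstone's own z axis and vertical above 0.5 rad).
It fails at once if a third or fourth stick drops out of the box (not (z of stick3 in the frame of dispenser above 0.095 m) or not (z of stick4 in the frame of dispenser above 0.095 m)).
It also fails if it takes over 62 s, if anything falls off the work surface, if the arm or the gripper's body presses on something with over 40 N, if the wrist force passes 120 N, or if a joint passes its speed limit or range.

### The arm

A 6-joint arm with a two-finger parallel gripper is mounted at the origin on the work surface. World frame = base frame: x ahead of the robot, y to its left, z up, the work surface at z = 0. Lengths are in mm, angles in rad, forces in N, time in s.
With the tool pointing down it reaches from about 400 to 925 mm from the base axis. Payload 12.5 kg.
Tool frame: the origin (TCP) lies at the very end of the fingers, on their centre line; the grasp point (between the pads) lies grip_depth behind it (grip_depth is the distance from the TCP to the grasp point, in mm); z points along the fingers, y is the line along which they close (so a half turn about z gives the same grasp; the last joint's range is limited). The gripper opens to 95 mm and grips with 3 to 60 N. Pads are 20 mm wide; open, the fingers measure 119 mm over their backs; the gripper's body (75 mm by 180 mm) begins 59 mm behind the grasp point.
Start: joints at [-1.288, 0.491, 1.559, -0, 1.092, -0.106], TCP at [236.948, -578.362, 214.661] pointing down, gripper open.
Joint ranges: [-3.1, 3.1], [-0.84, 2.19], [0.05, 2.79], [-1.13, 4.28], [0.06, 2.93], [-2.69, 2.69]. Speed limits (rad/s): [2.22, 2.22, 2.79, 3.14, 3.14, 3.14].

### API

Orientations are given as [roll, pitch, yaw] about the fixed x, y, z axes, in that order (R = Rz(yaw) Ry(pitch) Rx(roll)).
In Python, from cell import state, read_camera, job_done, grip_depth gives the robot as it stands.
- The arm moves only by the tool drive_tool, never from a script. Its argument "targets" is a list of rows, each an object with "jaw": the opening, from 0 (shut) to 1 (fully open); "travel": the shift along the tool's x, y, z in m, a list of three; "twist": the turn about the tool's z in rad. In form: [{"jaw": jaw, "travel": [tx, ty, tz], "twist": twist}, ...]. A call has 1 to 8 rows; each row is the pose to reach, as a shift and turn from the pose commanded when the call began, along the tool's axes at that moment; what a row does not reach only later rows make up. A row lasts 1/12 s, in which the tool goes at most 41.7 mm and 7.16 degrees, less where a joint would pass 70% of its speed; a pose out of reach is approached as far as the arm can. A call with a gripper value outside its range is refused whole. The fingers move at their own pace and stop on an object; the grip force is fixed at half the most. Time passes only in rows, so rows that repeat a pose let the fingers close. It gives the time, the measured TCP pose, the force, the opening and the grip force at its end, in the units of the state.
- state(): the state, without advancing time (a new reading comes with each control period).
- read_camera(name): name is "side" or "top" or "wrist"; returns a dict with "frame" (384x512x3 uint8, red, green, blue), "fx", "fy", "cx", "cy" (pixels), "k1" (the pictures are not rectified: a ray, as slopes to the right and down, at radius r is drawn at 1 + k1 r^2 times it, then the intrinsics apply), "R" (3x3) and "t" (3): a world point X has camera coordinates R X + t. Camera axes: x right, y down, z forward; pixel columns grow to the right and rows downward; lengths in mm; the calibration is good to about 2 mm. A picture is of the moment at which its call begins. There is no depth.
- job_done(): hands the job in; it is judged then, once.
The state is a dict: "t": time; "joints": joint angles; "qvel": joint speeds; "tau": joint torques, N m; "eef_pos": TCP position; "tcp_rot": TCP orientation; "ft_force": force on the tool from outside, world axes, zero at the start; "moment": the same for the moment, N m; "opening": opening from 0.0 (shut) to 1.0 (fully open); "grip_force": force on a finger pad.
Only numpy, scipy, OpenCV 4.12 (cv2) and the standard library are available. Lean on these libraries where they do the work, as an engineer would, in place of code of your own. Each camera call takes 0.05 s, during which the arm holds its last target. There are 200 camera calls.

## Working session

There is one attempt and no reset: what is moved stays moved. The work goes in short steps, Python scripts to look and compute and a tool call to move; the robot and the scene stay as the last step left them, time stands still between calls to the robot, and variables do not carry over. Pictures are saved under pics/ and viewed, at most 10 in all, crops included, and the job is handed in when it is done.

Besides the shell and the picture viewer there is one more tool, called after "Call:" by a JSON object that holds its "op" and its "data". drive_tool: Moves the arm, as the interface text tells. Its arguments: {"type":"object","properties":{"targets":{"type":"array"}},"required":["targets"]}

```bash
mkdir -p pics
python3 - <<'E'
from cell import state, read_camera, grip_depth
import cv2, numpy as np, pickle
s=state(); print(grip_depth,s['t'],s['eef_pos'],s['tcp_rot'],s['opening'])
ims=[]
for n in("top","side"):
    c=read_camera(n); pickle.dump(c,open(f'pics/{n}0.pkl','wb')); print(n,[c[k] for k in('fx','fy','cx','cy','k1')],c['R'],c['t'])
    cv2.imwrite(f'pics/{n}0.png',cv2.cvtColor(c['frame'],cv2.COLOR_RGB2BGR))
E
```

```text
18.8 0.0 [ 236.86567664 -578.12740946  214.07990526] [-3.14052803e+00 -8.96926183e-05  3.88788235e-01] 1.003005667290996
top [352.96589795276486, 352.96589795276486, 257.1334843074959, 192.78697806944967, 0.03147294930392011] [[ 0.02603495 -0.99960719  0.01037507]
 [-0.99663792 -0.02676135 -0.07743822]
 [ 0.07768545 -0.00832409 -0.99694317]] [142.10398816 614.22327525 790.88679653]
side [369.5703732606477, 369.5703732606477, 259.7774311976762, 195.8949764689045, -0.12074766107973463] [[-0.9835149  -0.18023783 -0.01458633]
 [-0.12810348  0.75141321 -0.64727714]
 [ 0.12762419 -0.63473815 -0.76211518]] [628.24380652  44.04286916 861.80799646]
```

View pics/top0.png

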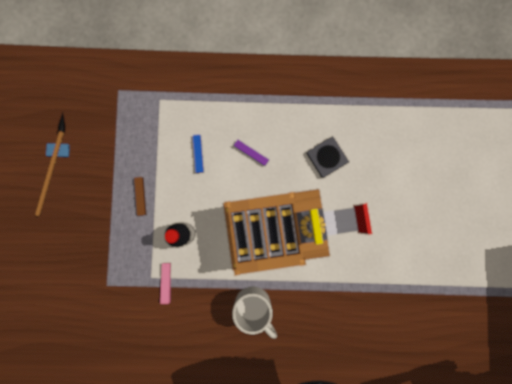

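View pics/side0.png

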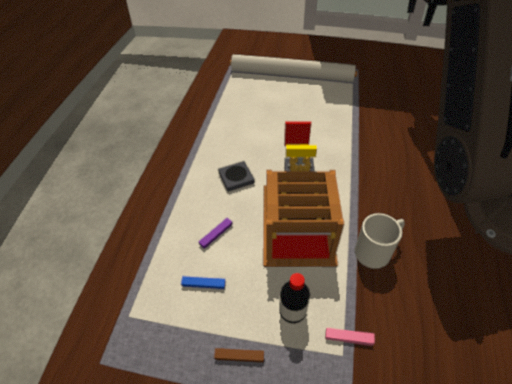

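The top view shows the dispenser at about (278,232), the yellow wing at (317,226), the red tab at (364,219), the mug at (253,310), the bottle at (177,235) and the inkstone at (327,157). The side view agrees, with the wing at (301,152) and the tab at (297,132).

```bash
cat > h.py <<'E'
import cv2, numpy as np
def ray(c,uv):
    x,y=(uv[0]-c['cx'])/c['fx'],(uv[1]-c['cy'])/c['fy']; p=np.array([x,y])
    q=p.copy()
    for _ in range(20): q=p/(1+c['k1']*(q@q))
    R,t=np.array(c['R']),np.array(c['t']); return -R.T@t, R.T@np.array([q[0],q[1],1])
def plane(c,uv,z):
    o,d=ray(c,uv); return o+d*(z-o[2])/d[2]
def tri(c1,u1,c2,u2):
    (a,d),(b,e)=ray(c1,u1),ray(c2,u2); s=np.linalg.lstsq(np.c_[d,-e],b-a,rcond=None)[0]
    p,q=a+d*s[0],b+e*s[1]; return (p+q)/2,np.linalg.norm(p-q)
def mask(c,col):
    h=cv2.cvtColor(c['frame'],cv2.COLOR_RGB2HSV); H,S,V=h[...,0],h[...,1],h[...,2]
    if col=='y': return ((H>24)&(H<35)&(S>170)&(V>110)).astype(np.uint8)
    return (((H<6)|(H>174))&(S>180)&(V>80)).astype(np.uint8)
def blobs(c,col,amin=25):
    n,l,st,ce=cv2.connectedComponentsWithStats(mask(c,col)); r=[]
    for i in range(1,n):
        if st[i,4]>=amin:
            ys,xs=np.where(l==i); r.append((st[i,4],ce[i],cv2.minAreaRect(np.c_[xs,ys].astype(np.float32))))
    return r
E
python3 - <<'E'
import pickle; from h import *
np.set_printoptions(precision=1,suppress=True)
T,S=[pickle.load(open(f'pics/{n}0.pkl','rb')) for n in('top','side')]
for n,c in(('T',T),('S',S)):
  for col in'yr':
    for a,ce,r in blobs(c,col): print(n,col,a,ce,cv2.boxPoints(r).tolist(), plane(c,ce,180 if col=='y' else 165))
    
for nm,uv,z in(('mug',(253,312),90),('bottle',(172,237),135),('stone',(328,157),18)): print(nm,plane(T,uv,z))
E
```

```text
T y 280 [316.  226.1] [[309.3600158691406, 209.51998901367188], [317.6200256347656, 208.33999633789062], [322.5200500488281, 242.63998413085938], [314.2600402832031, 243.81997680664062]] [539.3  49.3 180. ]
T r 141 [365.6 218.8] [[360.8918762207031, 205.35134887695312], [365.7567443847656, 204.54052734375], [370.3243103027344, 231.9459228515625], [365.4594421386719, 232.75674438476562]] [555.3 -47.  165. ]
T r 163 [171.7 235.6] [[165.0, 229.0], [178.0, 229.0], [178.0, 243.0], [165.0, 243.0]] [514.3 317.7 165. ]
S y 292 [300.7 150. ] [[286.0, 156.0], [286.0, 145.0], [316.0, 145.0], [316.0, 156.0]] [539.3  63.4 180. ]
S r 490 [297.2 131.8] [[286.0, 122.0], [309.0, 122.0], [309.0, 142.0], [286.0, 142.0]] [554.2 -10.6 165. ]
S r 1209 [300.1 246.7] [[272.0, 236.0], [328.0, 236.0], [328.0, 258.0], [272.0, 258.0]] [514.9 285.4 165. ]
S r 182 [296.6 281. ] [[290.0, 274.0], [303.0, 274.0], [303.0, 288.0], [290.0, 288.0]] [513.1 349.9 165. ]
mug [359.2 160.9  90. ]
bottle [510.2 323.7 135. ]
stone [699.1  -5.3  18. ]
```

Call:
{"op": "drive_tool", "data": {"targets": [{"jaw":1,"travel":[0.517,-0.464,0],"twist":0},{"jaw":1,"travel":[0.517,-0.464,0],"twist":0},{"jaw":1,"travel":[0.517,-0.464,0],"twist":0},{"jaw":1,"travel":[0.517,-0.464,0],"twist":0},{"jaw":1,"travel":[0.517,-0.464,0],"twist":0},{"jaw":1,"travel":[0.517,-0.464,0],"twist":0},{"jaw":1,"travel":[0.517,-0.464,0],"twist":0},{"jaw":1,"travel":[0.517,-0.464,0],"twist":0}]}}

```text
t: 0.77
eef_pos: [382.4, -276.4, 214.6]
tcp_rot: [-3.142, 0.0, 0.388]
ft_force: [0.8, -1.1, -0.1]
opening: 0.997
grip_force: 0.0
```

Run:
```python
import pickle; from h import *
np.set_printoptions(precision=1,suppress=True)
T,S=[pickle.load(open(f'pics/{n}0.pkl','rb')) for n in('top','side')]
print('tab top edge side',plane(S,(297.5,121.5),165), 'corners',plane(S,(286,121.5),165),plane(S,(309.5,121.5),165))
print('tri wing',tri(T,(316,226.1),S,(300.7,150)))
print('side wing top back edge',plane(S,(301,144.5),180))
```

```text
tab top edge side [557.5 -47.1 165. ] corners [583.4 -42.7 165. ] [530.5 -51.8 165. ]
tri wing (array([539.6,  46.6, 164.6]), np.float64(1.1183037047601436))
side wing top back edge [540.6  46.7 180. ]
```

Call:
{"op": "drive_tool", "data": {"targets": [{"jaw":1,"travel":[0.268,-0.24,0],"twist":0.22},{"jaw":1,"travel":[0.268,-0.24,0],"twist":0.22},{"jaw":1,"travel":[0.268,-0.24,0],"twist":0.22},{"jaw":1,"travel":[0.268,-0.24,0],"twist":0.22},{"jaw":1,"travel":[0.268,-0.24,0],"twist":0.22},{"jaw":1,"travel":[0.268,-0.24,0],"twist":0.22},{"jaw":1,"travel":[0.268,-0.24,0],"twist":0.22},{"jaw":1,"travel":[0.268,-0.24,0],"twist":0.22}]}}

```text
t: 1.43
eef_pos: [524.1, 15.7, 214.5]
tcp_rot: [3.142, 0.0, 0.169]
ft_force: [0.5, -1.3, 0.0]
opening: 0.999
grip_force: 0.0
```

Call:
{"op": "drive_tool", "data": {"targets": [{"jaw":1,"travel":[0,0,0],"twist":0},{"jaw":1,"travel":[0,0,0],"twist":0}]}}

```text
t: 1.6
eef_pos: [523.9, 15.4, 214.1]
tcp_rot: [-3.141, 0.001, 0.173]
ft_force: [-0.3, -0.8, -1.0]
opening: 1.001
grip_force: 0.0
```

Run:
```python
from cell import *; from h import *
np.set_printoptions(precision=1,suppress=True)
s=state(); print(s['eef_pos'],s['tcp_rot'])
c=read_camera('wrist'); cv2.imwrite('pics/w1.png',cv2.cvtColor(c['frame'],cv2.COLOR_RGB2BGR))
print(np.array(c['R']),c['t'])
for col in'yr':
  for a,ce,r in blobs(c,col,200): print(col,a,ce,cv2.boxPoints(r).tolist(),plane(c,ce,180 if col=='y' else 165),[plane(c,p,180 if col=='y' else 165)[:2] for p in cv2.boxPoints(r)])
```

```text
[523.9  15.4 214.1] [-3.1  0.   0.2]
[[ 0.2 -1.  -0. ]
 [-0.9 -0.2  0.3]
 [-0.3 -0.  -1. ]] [-75.9 467.2 531.7]
y 817 [207.4 161.1] [[197.0, 140.0], [218.0, 140.0], [218.0, 190.0], [197.0, 190.0]] [556.7  51.1 180. ] [array([569.6,  59.8]), array([572.,  46.]), array([537.8,  41.1]), array([535.3,  55.5])]
r 240 [197.4 115.4] [[193.0, 100.0], [202.0, 100.0], [202.0, 129.0], [193.0, 129.0]] [584.5  64.  165. ] [array([594.3,  68.3]), array([595.3,  62.2]), array([575.8,  59.7]), array([574.7,  66. ])]
r 669 [344.8 182.9] [[336.5080871582031, 218.50967407226562], [343.3192443847656, 142.22494506835938], [352.9743957519531, 143.08700561523438], [346.1632385253906, 219.37173461914062]] [555.  -49.8 165. ] [array([526.5, -50.7]), array([584. , -41.2]), array([584.6, -48.2]), array([527.1, -58.2])]
```

View pics/w1.png

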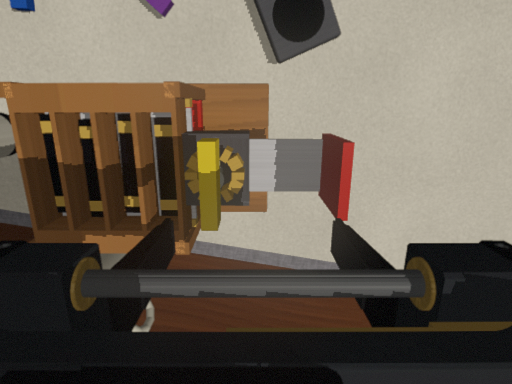

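The wrist view shows the wing spanning columns 197–220 and rows 139–231, and the tab strip around (345,183). Its far end puts the pin axis at (539,47.5), in agreement with the other two cameras. I'm moving over it and descending.

Call:
{"op": "drive_tool", "data": {"targets": [{"jaw":1,"travel":[0.021,-0.029,0],"twist":0},{"jaw":1,"travel":[0.021,-0.029,0],"twist":0},{"jaw":0.6,"travel":[0.021,-0.029,0.03],"twist":0},{"jaw":0.6,"travel":[0.021,-0.029,0.05],"twist":0},{"jaw":0.6,"travel":[0.021,-0.029,0.059],"twist":0},{"jaw":0.6,"travel":[0.021,-0.029,0.059],"twist":0},{"jaw":0.6,"travel":[0.021,-0.029,0.059],"twist":0}]}}

```text
t: 2.23
eef_pos: [539.6, 44.7, 156.0]
tcp_rot: [3.141, 0.0, 0.168]
ft_force: [1.2, 0.6, 0.4]
opening: 0.707
grip_force: 0.0
```

Call:
{"op": "drive_tool", "data": {"targets": [{"jaw":0.2,"travel":[0,0,0],"twist":0},{"jaw":0.2,"travel":[0,0,0],"twist":0},{"jaw":0.2,"travel":[0,0,0],"twist":0},{"jaw":0.2,"travel":[0,0,0],"twist":0},{"jaw":0.2,"travel":[0,0,0],"twist":0},{"jaw":0.2,"travel":[0,0,0],"twist":0},{"jaw":0.2,"travel":[0,0,0],"twist":0}]}}

```text
t: 2.82
eef_pos: [539.6, 45.7, 155.7]
tcp_rot: [3.141, -0.0, 0.169]
ft_force: [0.4, -1.5, -0.5]
opening: 0.229
grip_force: 0.0
```

Run:
```python
from cell import *; from h import *
s=state(); print(s['eef_pos'],s['tcp_rot'],s['opening'],s['ft_force'])
c=read_camera('wrist'); cv2.imwrite('pics/w2.png',cv2.cvtColor(c['frame'],cv2.COLOR_RGB2BGR))
```

```text
[539.56682344  45.6799141  155.69673331] [ 3.14146738e+00 -1.06330660e-04  1.68856656e-01] 0.22929613512313207 [ 0.36709507 -1.54472417 -0.45940582]
```

View pics/w2.png

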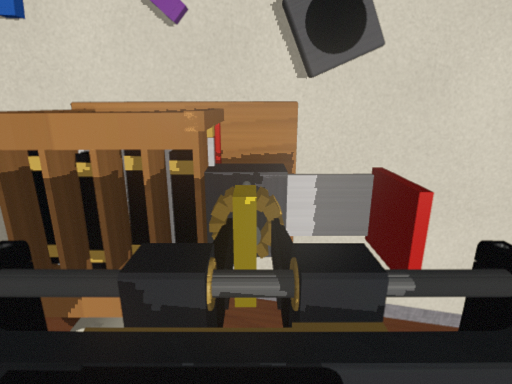

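The wing (columns 233–257) appears left of the finger centre, so I'm checking it numerically.

Run:
```python
from cell import *; from h import *
np.set_printoptions(precision=2,suppress=True)
c=read_camera('wrist'); s=state(); p=np.array(s['eef_pos']); yaw=.1688
D=np.array([[np.cos(yaw),np.sin(yaw)],[np.sin(yaw),-np.cos(yaw)]])
m=mask(c,'y'); print(c['cx'],c['cy'])
for r in (190,200,240,290,300):
    x=np.where(m[r,225:270])[0]+225
    if len(x): print(r,x.min(),x.max(),[ (D@(plane(c,(u,r),180)-p)[:2]) for u in (x.min()-.5,x.max()+.5)])
```

```text
252.59457649744056 190.5325713509428
190 243 243 [array([34.49, -3.58]), array([34.49, -3.08])]
200 234 255 [array([29.28, -8.14]), array([29.28,  2.9 ])]
240 234 254 [array([ 7.42, -8.51]), array([7.42, 2.44])]
300 235 255 [array([-28.82,  -8.57]), array([-28.81,   3.07])]
```

Call:
{"op": "drive_tool", "data": {"targets": [{"jaw":0.2,"travel":[0,-0.0025,0],"twist":0},{"jaw":0.2,"travel":[0,-0.0025,0],"twist":0},{"jaw":0,"travel":[0,-0.0025,0],"twist":0},{"jaw":0,"travel":[0,-0.0025,0],"twist":0},{"jaw":0,"travel":[0,-0.0025,0],"twist":0},{"jaw":0,"travel":[0,-0.0025,0],"twist":0},{"jaw":0,"travel":[0,-0.0025,0],"twist":0}]}}

```text
t: 3.5
eef_pos: [538.8, 49.7, 155.6]
tcp_rot: [-3.139, 0.0, 0.168]
ft_force: [-1.1, 12.6, 1.8]
opening: 0.123
grip_force: 30.0
```

Call:
{"op": "drive_tool", "data": {"targets": [{"jaw":0,"travel":[0,-0.002,0],"twist":0},{"jaw":0,"travel":[0,-0.002,0],"twist":0},{"jaw":0,"travel":[0,-0.002,0],"twist":0}]}}

```text
t: 3.75
eef_pos: [538.8, 49.8, 155.6]
tcp_rot: [3.141, 0.0, 0.169]
ft_force: [-0.4, -2.6, -1.5]
opening: 0.124
grip_force: 30.0
```

Call:
{"op": "drive_tool", "data": {"targets": [{"jaw":0,"travel":[0,0,-0.008],"twist":0},{"jaw":0,"travel":[0,0,-0.016],"twist":0},{"jaw":0,"travel":[0,0,-0.025],"twist":0},{"jaw":0,"travel":[0,0,-0.025],"twist":0},{"jaw":0,"travel":[0,0,-0.025],"twist":0}]}}

```text
t: 4.17
eef_pos: [538.8, 49.8, 180.9]
tcp_rot: [3.141, -0.0, 0.169]
ft_force: [3.8, -4.2, -11.5]
opening: 0.123
grip_force: 30.0
```

Call:
{"op": "drive_tool", "data": {"targets": [{"jaw":0,"travel":[0,0,0],"twist":-0.1},{"jaw":0,"travel":[0,0,0],"twist":-0.2},{"jaw":0,"travel":[0,0,0],"twist":-0.3},{"jaw":0,"travel":[0,0,0],"twist":-0.4},{"jaw":0,"travel":[0,0,0],"twist":-0.5},{"jaw":0,"travel":[0,0,0],"twist":-0.5}]}}

```text
t: 4.67
eef_pos: [538.9, 49.7, 180.2]
tcp_rot: [3.141, 0.0, 0.675]
ft_force: [4.0, -4.8, -10.9]
opening: 0.123
grip_force: 30.0
```

Call:
{"op": "drive_tool", "data": {"targets": [{"jaw":0,"travel":[0,0,0],"twist":-0.1},{"jaw":0,"travel":[0,0,0],"twist":-0.2},{"jaw":0,"travel":[0,0,0],"twist":-0.3},{"jaw":0,"travel":[0,0,0],"twist":-0.4},{"jaw":0,"travel":[0,0,0],"twist":-0.5},{"jaw":0,"travel":[0,0,0],"twist":-0.55},{"jaw":0,"travel":[0,0,0],"twist":-0.55},{"jaw":0,"travel":[0,0,0],"twist":-0.55}]}}

```text
t: 5.33
eef_pos: [539.0, 49.7, 180.2]
tcp_rot: [3.141, 0.001, 1.219]
ft_force: [4.3, -5.9, -10.6]
opening: 0.126
grip_force: 30.0
```

Call:
{"op": "drive_tool", "data": {"targets": [{"jaw":0,"travel":[0,0,0.004],"twist":0},{"jaw":0,"travel":[0,0,0.008],"twist":0},{"jaw":0,"travel":[0,0,0.01],"twist":0},{"jaw":0,"travel":[0,0,0.01],"twist":0}]}}

```text
t: 5.67
eef_pos: [539.0, 49.7, 171.4]
tcp_rot: [3.14, 0.0, 1.219]
ft_force: [0.4, -5.6, 1.8]
opening: 0.124
grip_force: 30.0
```

Call:
{"op": "drive_tool", "data": {"targets": [{"jaw":0.35,"travel":[0,0,0],"twist":0},{"jaw":0.35,"travel":[0,0,0],"twist":0},{"jaw":0.35,"travel":[0,0,0],"twist":0},{"jaw":0.35,"travel":[0,0,0],"twist":0},{"jaw":0.35,"travel":[0,0,-0.03],"twist":0},{"jaw":0.35,"travel":[0,0,-0.06],"twist":0},{"jaw":0.35,"travel":[0,0,-0.06],"twist":0},{"jaw":0.35,"travel":[0,0,-0.06],"twist":0}]}}

```text
t: 6.33
eef_pos: [539.2, 50.2, 231.9]
tcp_rot: [3.139, -0.001, 1.219]
ft_force: [-0.4, 0.5, -0.3]
opening: 0.352
grip_force: 0.0
```

Run:
```python
from cell import *; from h import *
np.set_printoptions(precision=1,suppress=True)
s=state(); print(s['eef_pos'],s['tcp_rot'],s['joints'])
c=read_camera('wrist'); t=read_camera('side')
for n,k in(('side',t),):
  for a,ce,r in blobs(k,'y')+blobs(k,'r'): print(n,a,ce,cv2.boxPoints(r).tolist())
b=lambda k:cv2.cvtColor(k['frame'],cv2.COLOR_RGB2BGR)
z=cv2.resize(b(t)[90:220,220:393],(512,384))
cv2.imwrite('pics/w3.png',cv2.resize(np.hstack([b(c),z]),(800,300)))
```

```text
[539.2  50.2 231.9] [ 3.1 -0.   1.2] [-0.   0.4  1.7  0.   1.   0.3]
side 198 [300.9 144.8] [[289.5384216308594, 154.69229125976562], [305.5384216308594, 130.69229125976562], [312.2307434082031, 135.15383911132812], [296.2307434082031, 159.15383911132812]]
side 354 [295.2 131.2] [[286.0, 122.0], [310.0, 122.0], [310.0, 143.0], [286.0, 143.0]]
side 1214 [300.1 246.8] [[272.0, 236.0], [328.0, 236.0], [328.0, 258.0], [272.0, 258.0]]
side 180 [296.6 281.4] [[290.0, 274.0], [303.0, 274.0], [303.0, 289.0], [290.0, 289.0]]
```

View pics/w3.png

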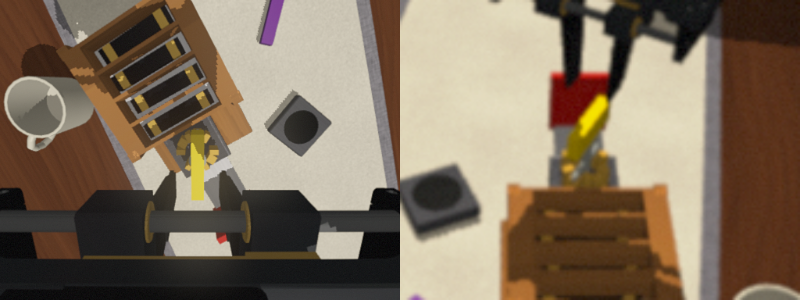

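The pin is parked: the wing is turned about 60° and raised in both views, and the gate tab hasn't moved. Next is the tab.

Call:
{"op": "drive_tool", "data": {"targets": [{"jaw":0.4,"travel":[-0.02,0.012,0],"twist":0.12},{"jaw":0.4,"travel":[-0.05,0.028,0],"twist":0.24},{"jaw":0.4,"travel":[-0.087,0.05,0],"twist":0.36},{"jaw":0.4,"travel":[-0.087,0.05,0],"twist":0.48},{"jaw":0.4,"travel":[-0.087,0.05,0],"twist":0.6},{"jaw":0.4,"travel":[-0.087,0.05,0],"twist":0.72},{"jaw":0.4,"travel":[-0.087,0.05,0],"twist":0.84},{"jaw":0.4,"travel":[-0.087,0.05,0],"twist":0.96}]}}

```text
t: 7.1
eef_pos: [555.3, -48.9, 229.2]
tcp_rot: [-3.141, 0.002, 0.253]
ft_force: [0.8, 0.2, 0.7]
opening: 0.401
grip_force: 0.0
```

Call:
{"op": "drive_tool", "data": {"targets": [{"jaw":0.4,"travel":[0,0,0],"twist":0.09},{"jaw":0.4,"travel":[0,0,0],"twist":0.09},{"jaw":0.4,"travel":[0,0,0],"twist":0.09}]}}

```text
t: 7.35
eef_pos: [555.4, -48.7, 229.6]
tcp_rot: [-3.141, 0.002, 0.172]
ft_force: [0.5, 0.4, -0.4]
opening: 0.402
grip_force: 0.0
```

Run:
```python
from cell import *; from h import *
np.set_printoptions(precision=1,suppress=True)
s=state(); p=np.array(s['eef_pos']); print(p,s['tcp_rot'])
yaw=s['tcp_rot'][2]
D=np.array([[np.cos(yaw),np.sin(yaw)],[np.sin(yaw),-np.cos(yaw)]])
c=read_camera('wrist'); cv2.imwrite('pics/w4.png',cv2.cvtColor(c['frame'],cv2.COLOR_RGB2BGR))
for a,ce,r in blobs(c,'r',150): print(a,ce,cv2.boxPoints(r).tolist(),[D@(plane(c,q,165)-p)[:2] for q in cv2.boxPoints(r)])
```

```text
[555.4 -48.7 229.6] [-3.1  0.   0.2]
678 [139.  133.3] [[125.94481658935547, 119.33792877197266], [149.28274536132812, 117.39310455322266], [151.81378173828125, 147.76553344726562], [128.47586059570312, 149.71035766601562]] [array([ 64.7, -94.3]), array([ 66.1, -76.6]), array([ 43.3, -76.7]), array([ 41.8, -94.9])]
```

View pics/w4.png

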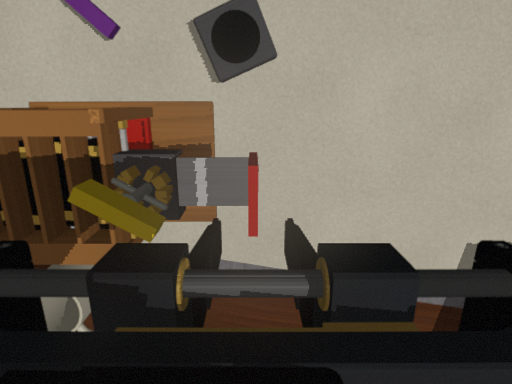

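The tab sits at columns 248–258, on the finger centre line, and the pin is still parked. Descending and gripping.

Call:
{"op": "drive_tool", "data": {"targets": [{"jaw":0.4,"travel":[0,0,0.03],"twist":0},{"jaw":0.4,"travel":[0,0,0.06],"twist":0},{"jaw":0.4,"travel":[0,0,0.088],"twist":0},{"jaw":0,"travel":[0,0,0.088],"twist":0},{"jaw":0,"travel":[0,0,0.088],"twist":0},{"jaw":0,"travel":[0,0,0.088],"twist":0},{"jaw":0,"travel":[0,0,0.088],"twist":0},{"jaw":0,"travel":[0,0,0.088],"twist":0}]}}

```text
t: 8.07
eef_pos: [556.4, -48.9, 144.2]
tcp_rot: [3.141, -0.002, 0.169]
ft_force: [0.2, 0.2, -0.2]
opening: 0.108
grip_force: 0.0
```

Call:
{"op": "drive_tool", "data": {"targets": [{"jaw":0,"travel":[0,0,0],"twist":0},{"jaw":0,"travel":[0,0,0],"twist":0}]}}

```text
t: 8.23
eef_pos: [556.3, -48.9, 144.0]
tcp_rot: [3.141, -0.002, 0.169]
ft_force: [-0.4, 0.3, 6.6]
opening: 0.08
grip_force: 30.0
```

Call:
{"op": "drive_tool", "data": {"targets": [{"jaw":0,"travel":[0,0.006,0],"twist":0},{"jaw":0,"travel":[0,0.016,0],"twist":0},{"jaw":0,"travel":[0,0.026,0],"twist":0},{"jaw":0,"travel":[0,0.036,0],"twist":0},{"jaw":0,"travel":[0,0.046,0],"twist":0},{"jaw":0,"travel":[0,0.054,0],"twist":0},{"jaw":0,"travel":[0,0.06,0],"twist":0},{"jaw":0,"travel":[0,0.06,0],"twist":0}]}}

```text
t: 8.9
eef_pos: [566.7, -109.0, 144.0]
tcp_rot: [3.14, -0.002, 0.169]
ft_force: [0.5, -2.9, 6.2]
opening: 0.082
grip_force: 30.0
```

Call:
{"op": "drive_tool", "data": {"targets": [{"jaw":0,"travel":[0,0.004,0],"twist":0},{"jaw":0,"travel":[0,0.009,0],"twist":0},{"jaw":0,"travel":[0,0.009,0],"twist":0},{"jaw":0,"travel":[0,0.009,0],"twist":0},{"jaw":0,"travel":[0,0.009,0],"twist":0}]}}

```text
t: 9.32
eef_pos: [568.1, -117.4, 144.0]
tcp_rot: [3.14, -0.003, 0.169]
ft_force: [0.4, -3.0, 6.5]
opening: 0.085
grip_force: 30.0
```

Run:
```python
from cell import *; from h import *
s=state(); print(s['eef_pos'],s['opening'],s['grip_force'],s['ft_force'],s['t'])
b=lambda k:cv2.cvtColor(k['frame'],cv2.COLOR_RGB2BGR)
t=read_camera('top'); c=read_camera('side')
cv2.imwrite('pics/w5.png',np.hstack([cv2.resize(b(t)[170:290,200:400],(400,240)),cv2.resize(b(c)[110:290,220:370],(400,480))[100:340]]) if 0 else cv2.resize(np.hstack([cv2.resize(b(t)[170:290,210:370],(512,384)),cv2.resize(b(c)[110:275,220:440],(512,384))]),(800,300)))
```

```text
[ 568.13548571 -117.39087275  144.04423077] 0.0848430269537194 30.004361271858215 [ 0.3775107  -3.01866469  6.51726036] 9.3167
```

View pics/w5.png

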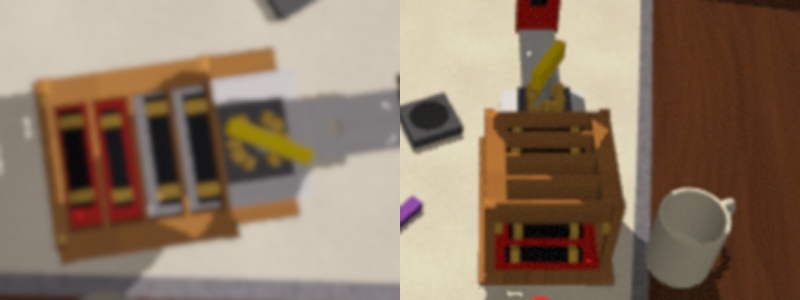

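Two sticks lie in the red tray and two are still on the grey gate, with the pin parked. Pushing the gate shut.

Call:
{"op": "drive_tool", "data": {"targets": [{"jaw":0,"travel":[0,-0.006,0],"twist":0},{"jaw":0,"travel":[0,-0.016,0],"twist":0},{"jaw":0,"travel":[0,-0.026,0],"twist":0},{"jaw":0,"travel":[0,-0.036,0],"twist":0},{"jaw":0,"travel":[0,-0.046,0],"twist":0},{"jaw":0,"travel":[0,-0.054,0],"twist":0},{"jaw":0,"travel":[0,-0.06,0],"twist":0},{"jaw":0,"travel":[0,-0.062,0],"twist":0}]}}

```text
t: 10.08
eef_pos: [557.5, -55.6, 144.0]
tcp_rot: [3.14, -0.002, 0.17]
ft_force: [0.6, -4.2, 7.4]
opening: 0.081
grip_force: 30.0
```

Call:
{"op": "drive_tool", "data": {"targets": [{"jaw":0,"travel":[0,-0.004,0],"twist":0},{"jaw":0,"travel":[0,-0.007,0],"twist":0},{"jaw":0,"travel":[0,-0.009,0],"twist":0},{"jaw":0,"travel":[0,-0.009,0],"twist":0},{"jaw":0,"travel":[0,-0.009,0],"twist":0}]}}

```text
t: 10.5
eef_pos: [556.3, -48.5, 144.1]
tcp_rot: [3.138, -0.003, 0.169]
ft_force: [-0.2, -11.8, 6.2]
opening: 0.085
grip_force: 30.0
```

Call:
{"op": "drive_tool", "data": {"targets": [{"jaw":0.35,"travel":[0,0,0],"twist":0},{"jaw":0.35,"travel":[0,0,0],"twist":0},{"jaw":0.35,"travel":[0,0,0],"twist":0},{"jaw":0.35,"travel":[0,0,0],"twist":0},{"jaw":0.35,"travel":[0,0,-0.03],"twist":0},{"jaw":0.35,"travel":[0,0,-0.06],"twist":0},{"jaw":0.35,"travel":[0,0.04,-0.09],"twist":0},{"jaw":0.35,"travel":[0,0.08,-0.09],"twist":0}]}}

```text
t: 11.17
eef_pos: [569.2, -119.6, 236.7]
tcp_rot: [3.139, -0.005, 0.173]
ft_force: [1.0, -0.2, 0.8]
opening: 0.353
grip_force: 0.0
```

Call:
{"op": "drive_tool", "data": {"targets": [{"jaw":0.35,"travel":[0,0.1,0],"twist":0},{"jaw":0.35,"travel":[0,0.1,0],"twist":0},{"jaw":0.35,"travel":[0,0.1,0],"twist":0},{"jaw":0.35,"travel":[0,0.1,0],"twist":0}]}}

```text
t: 11.5
eef_pos: [584.8, -222.4, 231.4]
tcp_rot: [3.141, 0.0, 0.165]
ft_force: [0.2, 0.9, 0.0]
opening: 0.349
grip_force: 0.0
```

Run:
```python
from cell import *; from h import *
b=lambda k:cv2.cvtColor(k['frame'],cv2.COLOR_RGB2BGR)
t=read_camera('top'); c=read_camera('side')
for n,k in(('T',t),('S',c)):
  for a,ce,r in blobs(k,'y')+blobs(k,'r'): print(n,a,ce,cv2.boundingRect(cv2.boxPoints(r)))
cv2.imwrite('pics/w6.png',cv2.resize(np.hstack([cv2.resize(b(t)[170:290,210:370],(512,384)),cv2.resize(b(c)[110:275,220:440],(512,384))]),(800,300)))
```

```text
T 196 [315.98979592 225.54081633] (299, 216, 36, 21)
T 138 [365.2173913  218.61594203] (358, 204, 12, 29)
T 165 [171.6        235.65454545] (165, 229, 14, 15)
S 143 [299.9020979  145.32167832] (289, 130, 21, 29)
S 372 [295.15860215 131.23387097] (286, 123, 24, 21)
S 528 [301.53977273 248.60037879] (272, 236, 57, 23)
S 185 [296.56756757 280.91891892] (290, 273, 14, 17)
```

View pics/w6.png

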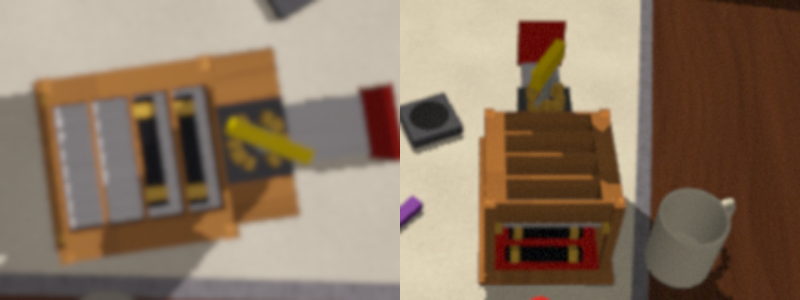

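The gate is shut, with the tab back at (365,219) against (366,219) at the start. Sticks 3 and 4 are in their compartments, sticks 1 and 2 are in the tray, and the pin is parked.

```bash
python3 -c "
from cell import job_done; print(job_done())"
```

```text
the job is handed in; nothing more can be done
None
```

Job handed in (no verdict was returned): in the last camera views the pin is parked in its notch, two sticks lie in the tray, two remain in the box, the gate is shut and the mug, bottle and inkstone have not been moved.

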